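Height check of two bearing housings under a bridge gauge

TASK

Check both green bearing housings on the two-lane height gauge: set each down on the plate in front of the bar, boss end forward, and push it gently along a lane to feel whether the boss clears the bar. The one that clears goes right through until its nose rests against the end stop and stays there; the one that fouls on the bar must not be forced, draw it back and lay it flat in the red reject tray. Try both, do not strain the bar or the stop, and leave the other things on the bench alone.

Things in the scene. Friction and masses are not known exactly. Their poses are not given: they have to be found in the camera images.
- height_gauge: Height gauge fixed to the bench: steel base plate, x -135 to +110, y +-105 mm, 12 thick. Origin at bench level; own +x is the pushing direction, y across. Two lanes, middles at y = -50 and +50 mm, each between two dark strips 6 high, inner faces 44 apart from x = 0 to +90, flared to about 58 at x = -22. The plate is bare from x = -135 to -25, to set a part down.
- bridge_bar: Dark rigid bar 16 (x) x 204 (y) x 14 mm across both lanes; underside 47.5 mm above the plate, top 73.5 above the bench. Origin: middle of its underside. Its near face, where parts come from, is at gauge x = +28 mm, the far one at +44. Posts 22 x 18 mm at gauge y = -92, 0, +92. It is set to size: more than 25 N on it would spoil the setting.
- end_stop: Rigid aluminium stop 14 (x) x 200 (y) x 22 mm across the far end of both lanes. Origin: middle of its underside, on the plate. Its face towards the lanes is at gauge x = +90 mm. It must not take more than 25 N.
- lane_right (a point): Point on the plate (12 mm above the bench) in the middle of the lane at gauge y = -50 mm, right below the near face of the bridge bar.
- lane_left (a point): The same point of the lane at gauge y = +50 mm.
- housing_a: One of two green cast housings that look alike, 110 (x) x 40 (y) mm, 0.28 to 0.46 kg. Origin: middle of the underside; own +x to the nose (+55 mm). Boss with brass bush and bright top: x +15 to +55. Tail: x -55 to +15, 34 high, flat sides; grip it near x = -33 so the fingers stay clear of the bar. One housing's boss is 46 mm high and clears, the other's 49 and fouls; which is unknown, feel it.
- housing_b: The other green bearing housing, same description as housing_a. With the nose of a housing at the end stop, its whole boss is past the bar and the last 46 mm of its tail are still in front of it.
- nose_a (a point): Middle of the nose face of housing_a at its underside (x = +55, z = 0 in its frame).
- nose_b (a point): The same point of housing_b.
- reject_tray: Red open plastic tray fixed to the bench, 190 (own x) x 150 (own y) x 28 mm outside, walls and floor 3 mm. Origin: middle of its underside. A housing lies in it along own x, either way round.
- stepper_motor: Bystander: stepper motor with a shaft on top, 54 x 54 x 70 mm, origin at its underside.
- pulley: Bystander: small white plastic pulley, 25 x 25 x 21 mm, origin at its underside.
- carriage_red: Bystander: red printed carriage, 53 x 59 x 55 mm, origin at its underside.
- caliper: Bystander: digital caliper lying flat, 57 x 196 x 12 mm, origin at its underside.
Not all that is in view belongs to the job. There is more than one size of the reject_tray; the job needs the larger.

How it is judged:
By the outcome, as a careful person would: the job done as asked, in the order asked, and still so for the second after the job is handed in, with the robot touching nothing.
It also fails if it takes over 72 s, if anything falls off the work surface, if the arm or the gripper's body presses on something with over 40 N, if the wrist force passes 120 N, or if a joint passes its speed limit or range.

ROBOT

A 6-joint arm with a two-finger parallel gripper is mounted at the origin on a cart in front of the work surface, level with it; the furniture and walls round the work are solid. World frame = base frame: x ahead of the robot, y to its left, z up, the work surface at z = 0. Lengths are in mm, angles in degrees, forces in N, time in s.
With the tool pointing down it reaches from about 325 to 900 mm from the base axis. Payload 3.5 kg.
Tool frame: the origin (TCP) lies on the mounting face of the last link; the fingertips stand 173 mm ahead of it and the grasp point (between the pads) lies 155 mm ahead of it; z points along the fingers, y is the line along which they close (so a half turn about z gives the same grasp; the last joint's range is limited). The gripper opens to 85 mm and grips with 20 to 120 N. Pads are 22 mm wide; open, the fingers measure 114 mm over their backs; the gripper's body (76 mm by 85 mm) begins 54 mm behind the grasp point. The pads swing forward as they close: fully open they stand 13 mm farther back than shut.
Start: joints at [61.226, 15.837, -1.513, 72.651, 0, 84.076], TCP at [242.702, 575.95, 404.713] pointing down, gripper open.
Joint ranges: [-178.77, 178.77], [-48.84, 107.48], [-61.69, 71.31], [-111.58, 123.2], [-90, 87.43], [-180, 180]. Speed limits (degrees/s): [147.25, 147.25, 180, 180, 180, 180].

INTERFACE

Orientations are given as [roll, pitch, yaw] about the fixed x, y, z axes, in that order (R = Rz(yaw) Ry(pitch) Rx(roll)).
In Python, from workcell import get_obs, capture, camera_model, manip gives the robot as it stands.
- The arm moves only by the shell command python3 -m creep 'ROWS' [FORCE]. ROWS is JSON, a list of rows, each a list of 3 entries, a list of its own where there are three numbers: the shift along the world's x, y, z in mm, then the turn, a rotation vector about the world's x, y, z in degrees, then the finger opening in mm, from 0 to 85.4. In form: [[[tx, ty, tz], [rx, ry, rz], gripper], ...]. A call has 1 to 10 rows; each row is the pose to reach, as a shift and turn from the pose commanded when the call began; what a row does not reach only later rows make up. A row lasts 1/12 s, in which the tool goes at most 41.7 mm and 7.16 degrees, less where a joint would pass 70% of its speed; a pose out of reach is approached as far as the arm can. A call with a gripper value outside its range is refused whole. The fingers move at their own pace and stop on an object; FORCE is the grip in N (left out, the last holds). Time passes only in rows, so rows that repeat a pose let the fingers close. It gives the time, the measured TCP pose, the force, the opening and the grip force at its end, in the units of the state.
- get_obs(): the state, without advancing time (a new reading comes with each control period).
- capture(name): name is "side" or "top" or "wrist"; returns (picture, depth): 420x560x3 uint8, red, green, blue; 420x560 float32, mm along the optical axis (not along the pixel's ray), 0 where there is no reading.
- camera_model(name): a dict with "fx", "fy", "cx", "cy" (pixels), "R" (3x3) and "t" (3): a world point X has camera coordinates R X + t; the wrist camera has in their place "tool_from_camera" (4x4, takes a point from camera to tool coordinates, whose origin is the TCP and whose axes are the flange's). Camera axes: x right, y down, z forward; pixel columns grow to the right and rows downward; lengths in mm; the calibration is good to about 2 mm. A picture is of the moment at which its call begins: read the wrist's pose just before it. camera_model takes no time and is no camera call.
- manip.finish_job(): hands the job in; it is judged then, once.
The state is a dict: "time_s": time; "qpos": joint angles; "qvel": joint speeds; "joint_torque": joint torques, N m; "tool_pos": TCP position; "tool_rot": TCP orientation; "contact_force": force on the tool from outside, world axes, zero at the start; "torque": the same for the moment, N m; "width": finger opening in mm; "gripper_force": force on a finger pad.
Only numpy, scipy, OpenCV 4.12 (cv2) and the standard library are available. Lean on these libraries where they do the work, as an engineer would, in place of code of your own. Each camera call takes 0.05 s, during which the arm holds its last target. There are 200 camera calls.

## Working session

There is one attempt and no reset: what is moved stays moved. The work goes in short steps, Python scripts to look and compute and a shell command to move; the robot and the scene stay as the last step left them, time stands still between calls to the robot, and variables do not carry over. Pictures are saved under pics/ and viewed, at most 10 in all, crops included, and the job is handed in when it is done.

```bash
mkdir -p pics; ls; python3 - <<'E'
from workcell import get_obs,capture,camera_model
import cv2,numpy as np
print(get_obs())
for n in("top","side"):
    p,d=capture(n); cv2.imwrite(f"pics/{n}0.png",p[:,:,::-1]); np.savez(f"{n}0.npz",p=p,d=d); print(n,camera_model(n))
E
```

```text
pics
{'time_s': 0.0, 'qpos': array([ 6.12278781e+01,  1.58803343e+01, -1.59932384e+00,  7.26524039e+01,
        9.54740194e-04,  8.40768942e+01]), 'qvel': array([-0.11024363,  0.02004438, -0.00329477,  0.03906136,  0.14056707,
       -0.04397345]), 'joint_torque': array([ 2.00445793e-03, -4.45508122e+01,  2.95203602e+01,  1.63923186e-02,
       -6.73238378e-05,  4.41807870e-06]), 'tool_pos': array([242.48850428, 575.6023188 , 403.52459464]), 'tool_rot': array([-1.79868742e+02, -1.45775861e-02,  1.57150966e+02]), 'contact_force': array([ 0.08406854, -0.40656088,  0.11496332]), 'torque': array([ 0.03635683,  0.00451842, -0.01794363]), 'gripper_force': 0.0, 'width': 85.07094574157236}
top {'fx': 536.9724828662386, 'fy': 536.9724828662386, 'cx': 287.1405199646556, 'cy': 203.67444431880375, 'R': array([[-2.47399256e-02, -9.99686921e-01, -3.74116858e-03],
       [-9.82777746e-01,  2.50066543e-02, -1.83091697e-01],
       [ 1.83127928e-01, -8.52937729e-04, -9.83088721e-01]]), 't': array([ 109.82959515,  615.75710947, 1607.3364562 ])}
side {'fx': 423.87174951634654, 'fy': 423.87174951634654, 'cx': 278.3662740203109, 'cy': 207.80211233070474, 'R': array([[ 0.64822005, -0.76109914,  0.02321367],
       [-0.36241491, -0.33518964, -0.86965703],
       [ 0.66967619,  0.55531614, -0.49311032]]), 't': array([-323.46012126,  324.84576975,  794.8645013 ])}
```

View pics/top0.png

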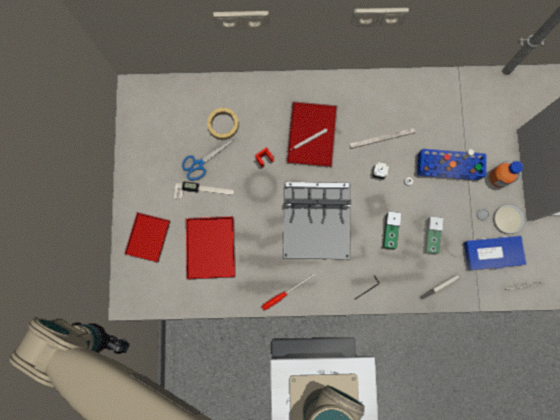

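View pics/side0.png

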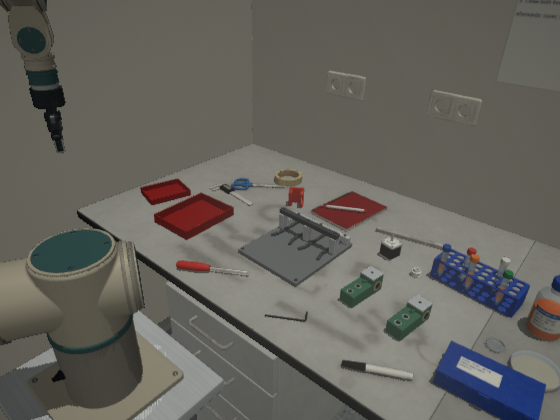

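The top view shows two housings at px (392,231) and (434,235), both with the bright boss away from the robot, and the gauge at (317,222). There are three red flat things: a small tray (148,238), a larger tray (211,248) and a flat sheet with a pen on it (313,134). Next I measure them and make one enlarged crop.

```bash
cat > h.py <<'E'
import numpy as np,cv2
from workcell import camera_model
def cloud(n,d):
    c=camera_model(n); v,u=np.mgrid[:d.shape[0],:d.shape[1]]
    X=np.stack([(u-c['cx'])/c['fx']*d,(v-c['cy'])/c['fy']*d,d],-1)
    return (X-c['t'])@c['R']
def cast(n,uv,z):
    c=camera_model(n); uv=np.atleast_2d(uv).astype(float)
    r=np.c_[(uv[:,0]-c['cx'])/c['fx'],(uv[:,1]-c['cy'])/c['fy'],np.ones(len(uv))]@c['R']
    o=-c['R'].T@c['t']; return o+r*((z-o[2])/r[:,2])[:,None]
def rect(P):
    (c,s,a)=cv2.minAreaRect(np.float32(P[:,:2])); return np.round(c,1),np.round(s,1),round(a,1)
E
python3 - <<'E'
from h import *
z=np.load('top0.npz');p,d=z['p'],z['d'];P=cloud('top',d)
hsv=cv2.cvtColor(p,cv2.COLOR_RGB2HSV);H,S,V=cv2.split(hsv)
def comps(m,amin=60):
    n,l,s,c=cv2.connectedComponentsWithStats(m.astype(np.uint8))
    return [(i,l==i,s[i],c[i]) for i in range(1,n) if s[i,4]>amin]
Z=P[...,2]
print('bench z',np.median(Z[270:280,200:250]))
red=((H<8)|(H>172))&(S>150)&(V>60)
for i,m,s,c in comps(red,500):
    ct=max(cv2.findContours(m.astype(np.uint8),0,2)[0],key=cv2.contourArea)[:,0]
    print('red',c.round(),rect(cast('top',ct,28 if c[1]>180 else 2)),'z pct',np.percentile(Z[m],[5,50,95]).round(1))
g=(H>65)&(H<95)&(S>70)&(V>30)
for i,m,s,c in comps(g,100):
    if not 180<c[1]<280: continue
    x,y,w,h=s[:4]; roi=np.zeros(m.shape,bool); roi[y-12:y+h+3,x-3:x+w+4]=1
    hi=roi&(Z>25)&(Z<60); b=roi&(Z>41)&(Z<60)
    print('green',c.round(),s[:4],'all',rect(P[hi]),'boss',rect(P[b]),np.median(Z[b]), 'tail',np.median(Z[roi&(Z>25)&(Z<41)]), P[b][:,:2].mean(0))
roi=np.zeros(Z.shape,bool); roi[170:270,275:360]=1
m=roi&(Z>7)&(Z<17)
print('plate',rect(P[m]),Z[m].mean())
b=roi&(Z>64)&(Z<85); print('bar',rect(P[b]),np.median(Z[b]))
st=roi&(Z>26)&(Z<42);st[195:]=0; print('stop',rect(P[st]))
cv2.imwrite('pics/crop.png',np.vstack([cv2.resize(p[200:290,110:270],(800,450),interpolation=3)])[:,:,::-1])
cv2.imwrite('pics/crop2.png',cv2.resize(p[165:275,275:455],(800,489),interpolation=2)[:,:,::-1])
E
```

```text
bench z 1.8760162433348535
red [312. 134.] (array([860.1,   8.6]), array([144.2, 206.7]), 82.7) z pct [ 1.7  8.3 15.6]
red [147. 237.] (array([529.5, 534.3]), array([105.4, 132.6]), 74.5) z pct [-4.7  2.8 14.5]
red [210. 248.] (array([492.4, 338.1]), array([186.4, 148. ]), 1.3) z pct [-3.4  3.6 21.7]
green [390. 236.] [383 224  15  25] all (array([ 531.4, -230.1]), array([ 42.2, 110.7]), 81.2) boss (array([ 532. , -229.6]), array([ 40.1, 109.6]), 80.4) 47.470701703678856 tail 34.04922502101672 [ 559.59063567 -233.54198074]
green [435. 241.] [428 231  12  22] all (array([ 511.3, -359.2]), array([ 42.6, 105.5]), 80.5) boss (array([ 511.1, -360.1]), array([ 40.5, 104.3]), 82.5) 45.962136462404885 tail 34.24941178565558 [ 539.5513173  -364.22386057]
plate (array([576.8,   0.6]), array([267. , 318.4]), 88.8) 11.899788328312296
bar (array([621.5,  -0.7]), array([203.3,  18.5]), 87.4) 73.31522225415428
stop (array([672. ,  -1.5]), array([196.5,  39.1]), 88.7)
```

View pics/crop.png

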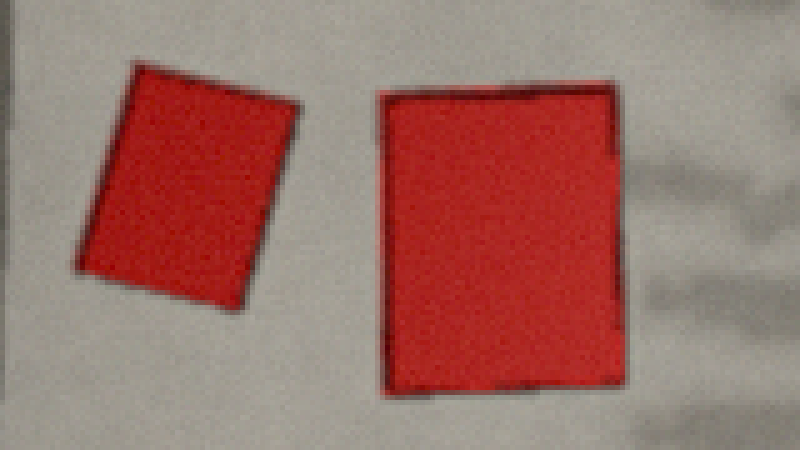

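View pics/crop2.png

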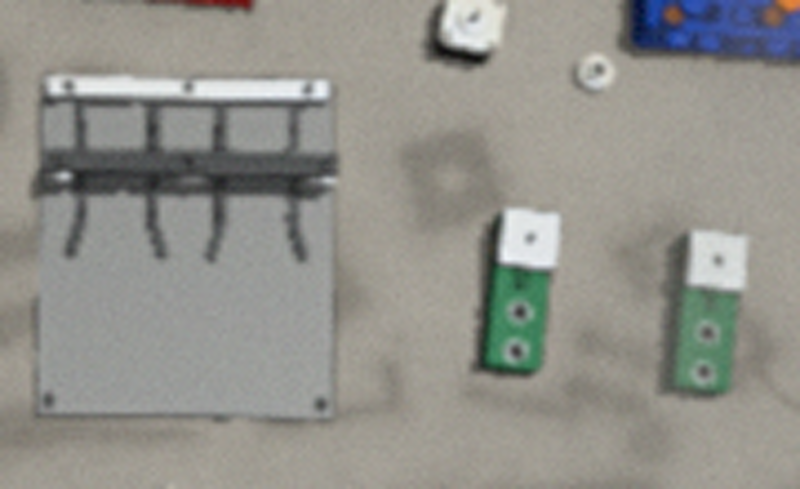

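The larger tray, at px (211,248), measures 186x148, matching the 190x150 given. The small tray is 133x105 and the third red thing is a flat sheet, so (211,248) is the reject tray. In the gauge crop, the bar, stop and flared strips face away from the robot. The housings at (392,231) and (434,235) have their bright bosses away from the robot. I'll fly over the gauge and use the wrist camera to refine.

```bash
python3 -m creep '[[[28,-58,5],[0,0,2],85],[[56,-115,10],[0,0,5],85],[[83,-172,15],[0,0,8],85],[[111,-230,20],[0,0,12],85],[[139,-288,25],[0,0,14],85],[[167,-345,30],[0,0,14],85],[[195,-403,35],[0,0,14],85],[[222,-460,40],[0,0,14],85],[[250,-518,45],[0,0,14],85],[[278,-576,50],[0,0,14],85]]' 40
python3 -m creep '[[[60,-140,0],[0,0,5],85],[[60,-140,0],[0,0,5],85],[[60,-140,0],[0,0,5],85],[[60,-140,0],[0,0,5],85],[[60,-140,0],[0,0,5],85],[[60,-140,0],[0,0,5],85],[[60,-140,0],[0,0,5],85],[[60,-140,0],[0,0,5],85]]'
python3 - <<'E'
from workcell import *
import numpy as np,cv2
print(camera_model('wrist'))
o=get_obs();p,d=capture('wrist');np.savez('w1.npz',p=p,d=d,t=o['tool_pos'],r=o['tool_rot']);cv2.imwrite('pics/w1.png',p[:,:,::-1]);print(o['time_s'],o['tool_pos'],o['tool_rot'])
E
```

```text
time_s: 0.93
tool_pos: [423.4, 199.9, 437.1]
tool_rot: [-180.0, -0.0, 171.2]
contact_force: [1.3, 0.6, -0.4]
width: 84.6
gripper_force: 0.0
time_s: 1.6
tool_pos: [482.9, 62.6, 436.9]
tool_rot: [180.0, -0.1, 176.2]
contact_force: [0.7, 0.0, -0.1]
width: 84.8
gripper_force: 0.0
{'fx': 323.2512388758318, 'fy': 323.2512388758318, 'cx': 276.72768575030545, 'cy': 211.73370508362183, 'tool_from_camera': array([[ 1.79460566e-04, -9.45599411e-01, -3.25333248e-01,
         8.42702254e+01],
       [ 9.99999863e-01,  3.29851776e-04, -4.07112105e-04,
        -7.35650613e-01],
       [ 4.92276716e-04, -3.25333131e-01,  9.45599340e-01,
         3.11106060e+01],
       [ 0.00000000e+00,  0.00000000e+00,  0.00000000e+00,
         1.00000000e+00]])}
1.6 [482.85295384  62.64836367 436.92191717] [ 1.79987471e+02 -5.24806519e-02  1.76221265e+02]
```

View pics/w1.png

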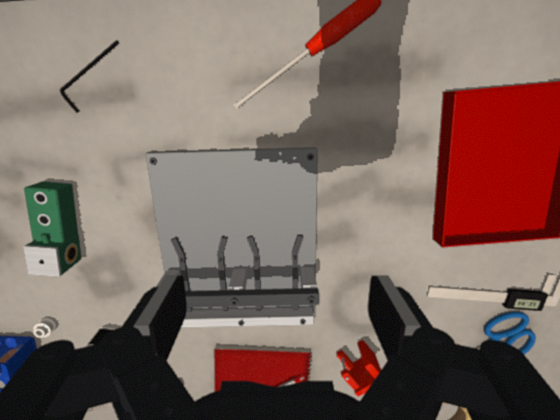

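The wrist view shows the gauge plate with corners near (150,153), (317,150), the bar at rows 290-310, and one housing at (50,225). The screwdriver and tray are clear of it. Now I fit the gauge pose from the plate edges.

```bash
cat >> h.py <<'E'
from scipy.spatial.transform import Rotation as Ro
def wcam(f):
    c=camera_model('wrist');T=c['tool_from_camera'];Rw=Ro.from_euler('xyz',f['r'],degrees=True).as_matrix()
    return c,Rw@T[:3,:3],Rw@T[:3,3]+f['t']
def wcloud(f):
    c,R,o=wcam(f);d=f['d'];v,u=np.mgrid[:d.shape[0],:d.shape[1]]
    return np.stack([(u-c['cx'])/c['fx']*d,(v-c['cy'])/c['fy']*d,d],-1)@R.T+o
def wcast(f,uv,z):
    c,R,o=wcam(f);uv=np.atleast_2d(uv).astype(float)
    r=np.c_[(uv[:,0]-c['cx'])/c['fx'],(uv[:,1]-c['cy'])/c['fy'],np.ones(len(uv))]@R.T
    return o+r*((z-o[2])/r[:,2])[:,None]
E
python3 - <<'E'
from h import *
f=np.load('w1.npz');P=wcloud(f);Z=P[...,2]
print('bench z',np.median(Z[200:240,340:400]),'plate z',np.median(Z[180:230,180:280]))
off=np.median(Z[180:230,180:280])-12
m=np.zeros(Z.shape,np.uint8);r=(slice(140,285),slice(130,330));m[r]=(np.abs(Z-12-off)<4)[r]
m=cv2.medianBlur(m,5)
# sides: leftmost/rightmost per row; near edge: topmost per column
L=[];R=[];N=[]
for v in range(165,225):
    u=np.flatnonzero(m[v]);L.append((u[0]-.5,v));R.append((u[-1]+.5,v))
for u in range(165,305): N.append((u,np.flatnonzero(m[:,u])[0]-.5))
for n,a in(('L',L),('R',R),('N',N)):
    W=wcast(f,a,12);vx,vy,x,y=cv2.fitLine(np.float32(W[:,:2]),cv2.DIST_HUBER,0,.01,.01).ravel()
    if n!='N': ang=np.degrees(np.arctan(vy/vx));print(n,'ang',ang,'y at x=520',y+(520-x)*vy/vx,'at 585', y+(585-x)*vy/vx)
    else: print(n,'ang',np.degrees(np.arctan(-vx/vy)),'x at y=0',x-y*vx/vy)
b=(Z>66+off)&(Z<80+off);b[:280]=0;b[312:]=0;b[:,:170]=0;b[:,335:]=0;print('bar',rect(P[b]),np.median(Z[b]))
E
```

```text
bench z -0.35651344600006496 plate z 11.697166997457117
L ang -2.3533328 y at x=520 -99.144646 at 585 -101.815926
R ang -1.4823552 y at x=520 110.04877 at 585 108.36671
N ang -2.251262 x at y=0 450.12823
bar (array([622.4,  21.9]), array([161.3,  17.8]), 87.9) 72.99535368132064
```

```bash
python3 -m creep '[[[22,-288,-57],[0,0,-5],85],[[22,-288,-57],[0,0,-5],85],[[22,-288,-57],[0,0,-5],85],[[22,-288,-57],[0,0,-5],85],[[22,-288,-57],[0,0,-5],85],[[22,-288,-57],[0,0,-5],85],[[22,-288,-57],[0,0,-5],85],[[22,-288,-57],[0,0,-5],85],[[22,-288,-57],[0,0,-5],85],[[22,-288,-57],[0,0,-5],85]]'
cat > look.py <<'E'
import sys
from h import *
from workcell import get_obs,capture
n=sys.argv[1]
o=get_obs();p,d=capture('wrist');np.savez(n+'.npz',p=p,d=d,t=o['tool_pos'],r=o['tool_rot']);cv2.imwrite(f'pics/{n}.png',p[:,:,::-1])
print(o['time_s'],o['tool_pos'].round(1),o['tool_rot'].round(1),o['contact_force'].round(1),o['width'])
f=np.load(n+'.npz');P=wcloud(f)
hsv=cv2.cvtColor(p,cv2.COLOR_RGB2HSV);H,S,V=cv2.split(hsv)
g=((H>65)&(H<95)&(S>70)&(V>30)).astype(np.uint8)
n_,l,s,c=cv2.connectedComponentsWithStats(g)
for i in range(1,n_):
    if s[i,4]<800: continue
    m=cv2.dilate((l==i).astype(np.uint8),np.ones((3,3)))>0
    Z=P[...,2]; q=m&(abs(Z-34)<4)
    near=cv2.dilate((l==i).astype(np.uint8),np.ones((61,61)))>0
    b=near&(Z>42)&(Z<54)
    print('px',c[i].round(),'tail top',rect(P[q]),np.median(Z[q]).round(1),'boss',rect(P[b]),np.median(Z[b]).round(1))
    t=(rect(P[q])[0]);bb=rect(P[b])[0]; print('yaw from centres',np.degrees(np.arctan2(*(bb-t)[::-1])).round(1), 'dist',np.hypot(*(bb-t)).round(1))
E
python3 look.py w2
```

```text
time_s: 2.48
tool_pos: [505.4, -225.1, 380.0]
tool_rot: [179.9, -0.1, 171.2]
contact_force: [-0.4, 0.1, -0.1]
width: 85.2
gripper_force: 0.0
2.4833 [ 505.4 -225.1  380. ] [ 1.799e+02 -1.000e-01  1.712e+02] [-0.4  0.1 -0.1] 85.21055108912739
px [277. 196.] tail top (array([ 512.8, -226.5]), array([39.9, 71.7]), 81.1) 33.6 boss (array([ 557.6, -233.9]), array([40.1, 44. ]), 82.3) 48.6
yaw from centres -9.4 dist 45.4
px [154. 198.] tail top (array([ 512.7, -359.1]), array([ 39.9, 108.4]), 81.0) 33.6 boss (array([ 547.7, -364.7]), array([40.1, 40.4]), 82.5) 45.7
yaw from centres -9.1 dist 35.4
```

View pics/w2.png

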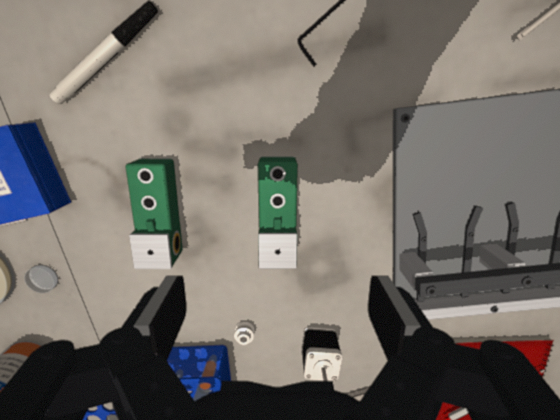

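```bash
python3 - <<'E'
from h import *
f=np.load('w2.npz')
for u,a,b in((277,158,268),(152,158,268)):
    A=wcast(f,(u,a),34)[0];B=wcast(f,(u,b),47.5)[0];print(A.round(1),B.round(1),np.hypot(*(A-B)[:2]).round(1),((A+B)/2).round(1))
E
python3 -m creep '[[[-6.5,0.8,-40],[0,0,0],85],[[-6.5,0.8,-80],[0,0,0],85],[[-6.5,0.8,-120],[0,0,0],85],[[-6.5,0.8,-150],[0,0,0],85],[[-6.5,0.8,-180],[0,0,0],85],[[-6.5,0.8,-198],[0,0,0],85],[[-6.5,0.8,-198],[0,0,0],85],[[-6.5,0.8,-198],[0,0,0],85]]'
```

```text
[ 474.2 -220.6   34. ] [ 586.  -237.8   47.5] 113.1 [ 530.1 -229.2   40.8]
[ 455.6 -340.9   34. ] [ 565.9 -367.3   47.5] 113.5 [ 510.7 -354.1   40.8]
time_s: 3.2
tool_pos: [498.7, -223.4, 182.0]
tool_rot: [179.9, -0.1, 171.3]
contact_force: [2.0, 0.1, -0.5]
width: 84.7
gripper_force: 0.0
```

```bash
python3 -m creep '[[[0,0,0],[0,0,0],36],[[0,0,0],[0,0,0],30],[[0,0,0],[0,0,0],30],[[0,0,0],[0,0,0],30],[[0,0,0],[0,0,0],30],[[0,0,0],[0,0,0],30],[[0,0,0],[0,0,0],30],[[0,0,0],[0,0,0],30]]' 50
python3 -m creep '[[[0,0,10],[0,0,0],30],[[0,0,25],[0,0,0],30],[[0,0,45],[0,0,0],30],[[0,0,60],[0,0,0],30],[[0,0,60],[0,0,0],30],[[0,0,60],[0,0,0],30]]'
```

```text
time_s: 3.87
tool_pos: [499.8, -225.6, 184.1]
tool_rot: [180.0, 0.2, 171.2]
contact_force: [0.1, 2.4, 6.9]
width: 39.4
gripper_force: 51.7
time_s: 4.37
tool_pos: [499.0, -225.5, 243.0]
tool_rot: [-179.9, 0.1, 171.1]
contact_force: [-0.4, -0.2, -3.2]
width: 38.9
gripper_force: 51.0
```

```bash
python3 -m creep '[[[-30.5,181.5,0],[0,0,6.8],30],[[-30.5,181.5,0],[0,0,6.8],30],[[-30.5,181.5,0],[0,0,6.8],30],[[-30.5,181.5,0],[0,0,6.8],30],[[-30.5,181.5,0],[0,0,6.8],30],[[-30.5,181.5,0],[0,0,6.8],30],[[-30.5,181.5,-10],[0,0,6.8],30],[[-30.5,181.5,-25],[0,0,6.8],30],[[-30.5,181.5,-40],[0,0,6.8],30],[[-30.5,181.5,-40],[0,0,6.8],30]]'
python3 look.py w3
```

```text
time_s: 5.2
tool_pos: [466.5, -44.4, 198.6]
tool_rot: [180.0, -0.4, 177.9]
contact_force: [-1.7, 0.5, -4.7]
width: 38.8
gripper_force: 52.5
5.2 [466.5 -44.4 198.6] [180.   -0.4 177.9] [-1.7  0.5 -4.7] 38.84165663254151
px [277. 306.] tail top (array([447.7, -44.2]), array([44.4, 13.1]), 88.1) 34.3 boss (array([475.8, -45.5]), array([66.5, 68.7]), 88.0) 48.0
yaw from centres -2.6 dist 28.1
```

View pics/w3.png

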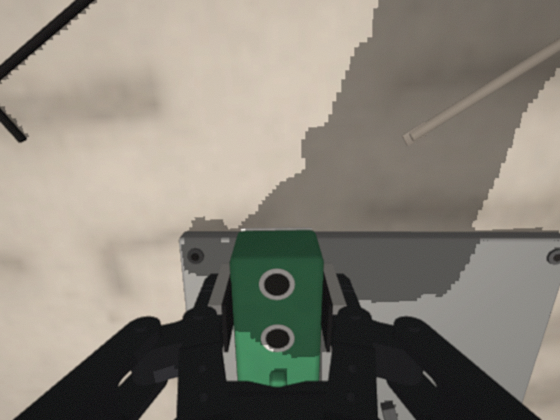

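The picture shows the tail held squarely between the pads (cols 230-322). The plate's near edge is at row ~235 and its right-hand corner (gauge y=-105) at px (181,236). I'll check the gauge y from that corner.

```bash
python3 - <<'E'
from h import *
f=np.load('w3.npz');z=f['p'].mean(2)
print(wcast(f,[(181,236),(300,232),(500,233),(230,235),(322,235)],12).round(1), wcast(f,[(233,234),(321,234)],46).round(1))
a=np.radians(-2);R=np.array([[np.cos(a),-np.sin(a)],[np.sin(a),np.cos(a)]])
print('G from corner',wcast(f,(181,236),12)[0][:2]-R@[-135,-105])
E
python3 -m creep '[[[0,0,-2],[0,0,0],30],[[0,0,-3],[0,0,0],30],[[0,0,-4],[0,0,0],30],[[0,0,-5],[0,0,0],30]]'
```

```text
[[446.  -94.3  12. ]
 [446.1 -32.2  12. ]
 [450.5  71.9  12. ]
 [446.4 -68.7  12. ]
 [448.2 -20.7  12. ]] [[432.  -61.6  46. ]
 [433.3 -25.8  46. ]]
G from corner [584.62253695   5.87763065]
time_s: 5.58
tool_pos: [468.9, -44.2, 197.7]
tool_rot: [-180.0, 0.1, 177.9]
contact_force: [-0.9, -0.5, -4.9]
width: 39.1
gripper_force: 52.5
```

```bash
python3 -m creep '[[[0,1.5,-1],[0,0,0],30],[[0,1.5,-2],[0,0,0],30],[[0,1.5,-2],[0,0,0],30]]';  python3 -m creep '[[[0,0,-1],[0,0,0],30],[[0,0,-1.5],[0,0,0],30],[[0,0,-1.5],[0,0,0],30]]'
```

```text
time_s: 5.83
tool_pos: [468.7, -42.3, 196.2]
tool_rot: [-180.0, 0.1, 178.0]
contact_force: [-2.3, 0.2, 3.4]
width: 39.6
gripper_force: 53.3
time_s: 6.08
tool_pos: [468.8, -42.3, 196.1]
tool_rot: [-180.0, 0.0, 178.0]
contact_force: [-8.2, -0.1, 17.6]
width: 39.1
gripper_force: 55.1
```

```bash
python3 -m creep '[[[0,0,1.3],[0,0,0],30],[[5,-0.2,1.3],[0,0,0],30],[[10,-0.4,1.3],[0,0,0],30],[[16,-0.6,1.3],[0,0,0],30],[[22,-0.8,1.3],[0,0,0],30],[[27,-1,1.3],[0,0,0],30],[[30,-1.1,1.3],[0,0,0],30],[[30,-1.1,1.3],[0,0,0],30]]'
```

```text
time_s: 6.75
tool_pos: [498.3, -43.2, 196.1]
tool_rot: [180.0, -0.1, 178.0]
contact_force: [-5.5, -0.8, 11.6]
width: 38.8
gripper_force: 54.5
```

```bash
python3 -m creep '[[[0,0,0.7],[0,0,0],30],[[4,-0.1,0.7],[0,0,0],30],[[8,-0.3,0.7],[0,0,0],30],[[12,-0.4,0.7],[0,0,0],30],[[15,-0.5,0.7],[0,0,0],30],[[17,-0.6,0.7],[0,0,0],30],[[17,-0.6,0.7],[0,0,0],30]]'
```

```text
time_s: 7.33
tool_pos: [515.5, -43.9, 196.2]
tool_rot: [180.0, -0.0, 178.0]
contact_force: [-3.8, 0.9, 6.1]
width: 39.3
gripper_force: 53.8
```

```bash
python3 -m creep '[[[2,-0.1,0],[0,0,0],30],[[4,-0.1,0],[0,0,0],30],[[5,-0.2,0],[0,0,0],30],[[5,-0.2,0],[0,0,0],30]]'; python3 -m creep '[[[1,0,0],[0,0,0],30],[[2,-0.1,0],[0,0,0],30],[[2,-0.1,0],[0,0,0],30]]'
```

```text
time_s: 7.67
tool_pos: [520.2, -44.1, 196.1]
tool_rot: [180.0, -0.1, 178.0]
contact_force: [-4.9, 0.2, 6.9]
width: 39.2
gripper_force: 53.7
time_s: 7.92
tool_pos: [521.9, -44.1, 196.1]
tool_rot: [180.0, -0.1, 178.0]
contact_force: [-5.6, 1.1, 7.8]
width: 38.8
gripper_force: 53.8
```

```bash
python3 -m creep '[[[1,0,0],[0,0,0],30],[[1,0,0],[0,0,0],30]]'; python3 -m creep '[[[1,0,0],[0,0,0],30],[[1,0,0],[0,0,0],30]]'
```

```text
time_s: 8.08
tool_pos: [522.9, -44.1, 196.2]
tool_rot: [180.0, -0.1, 178.0]
contact_force: [-6.1, 0.1, 7.9]
width: 38.8
gripper_force: 53.8
time_s: 8.25
tool_pos: [523.9, -44.1, 196.2]
tool_rot: [180.0, -0.1, 178.0]
contact_force: [-5.9, -0.3, 7.1]
width: 38.9
gripper_force: 53.8
```

```bash
python3 -m creep '[[[1,0,0],[0,0,0],30],[[1,0,0],[0,0,0],30]]'
```

```text
time_s: 8.42
tool_pos: [524.9, -44.2, 196.2]
tool_rot: [180.0, -0.1, 178.0]
contact_force: [-5.8, -0.2, 7.2]
width: 39.0
gripper_force: 53.8
```

```bash
python3 -m creep '[[[1,-0.1,0],[0,0,0],30],[[1,-0.1,0],[0,0,0],30]]'
```

```text
time_s: 8.58
tool_pos: [525.9, -44.2, 196.2]
tool_rot: [180.0, -0.1, 178.0]
contact_force: [-5.9, 0.2, 7.4]
width: 38.9
gripper_force: 53.9
```

```bash
python3 -m creep '[[[1,0,0],[0,0,0],30],[[1,0,0],[0,0,0],30]]'
```

```text
time_s: 8.75
tool_pos: [526.2, -44.2, 196.1]
tool_rot: [-180.0, -0.2, 178.0]
contact_force: [-8.5, -0.3, 10.4]
width: 39.3
gripper_force: 54.2
```

```bash
python3 -m creep '[[[0.5,0,0],[0,0,0],30],[[0.5,0,0],[0,0,0],30]]'
```

```text
time_s: 8.92
tool_pos: [526.3, -44.2, 196.1]
tool_rot: [-180.0, -0.3, 178.0]
contact_force: [-10.1, -0.4, 12.0]
width: 39.2
gripper_force: 54.5
```

```bash
python3 -m creep '[[[1,0,0],[0,0,0],30],[[1,0,0],[0,0,0],30]]'
```

```text
time_s: 9.08
tool_pos: [526.7, -44.1, 196.1]
tool_rot: [-180.0, -0.4, 178.0]
contact_force: [-11.1, -0.7, 13.0]
width: 39.2
gripper_force: 54.7
```

The first housing stops at the bar's near face, with force rising, no lateral load and no more advance. So it fouls, which matches its measured boss height of about 48.6 mm. I'm drawing it back.

```bash
python3 -m creep '[[[-4,0.1,0],[0,0,0],30],[[-14,0.5,0.5],[0,0,0],30],[[-30,1,0.5],[0,0,0],30],[[-50,1.7,1],[0,0,0],30],[[-68,2.4,5],[0,0,0],30],[[-72,2.5,20],[0,0,0],30],[[-72,2.5,40],[0,0,0],30],[[-72,2.5,55],[0,0,0],30],[[-72,30,60],[0,0,3.3],30],[[-70,65,60],[0,0,3.3],30]]'
```

```text
time_s: 9.92
tool_pos: [459.6, 19.7, 257.1]
tool_rot: [-179.9, 0.2, -178.9]
contact_force: [1.0, 1.3, -4.1]
width: 39.2
gripper_force: 52.6
```

```bash
python3 -m creep '[[[0,35,0],[0,0,0],30],[[0,70,0],[0,0,0],30],[[0,105,0],[0,0,0],30],[[0,140,0],[0,0,0],30],[[0,175,0],[0,0,0],30],[[0,210,0],[0,0,0],30],[[0,245,0],[0,0,0],30],[[0,280,0],[0,0,0],30],[[0,308,0],[0,0,0],30],[[0,316,0],[0,0,0],30]]'; python3 -m creep '[[[0,0,-15],[0,0,0],30],[[0,0,-40],[0,0,0],30],[[0,0,-58],[0,0,0],30],[[0,0,-64],[0,0,0],30],[[0,0,-66],[0,0,0],30],[[0,0,-66],[0,0,0],30]]'
```

```text
time_s: 10.75
tool_pos: [458.5, 340.2, 255.1]
tool_rot: [179.8, 0.0, -178.5]
contact_force: [0.6, -0.2, -3.9]
width: 39.2
gripper_force: 52.8
time_s: 11.25
tool_pos: [458.6, 336.2, 189.3]
tool_rot: [-180.0, -0.1, -178.8]
contact_force: [-0.5, -0.3, -3.0]
width: 39.1
gripper_force: 52.8
```

```bash
python3 -m creep '[[[0,0,-1],[0,0,0],30],[[0,0,-2],[0,0,0],30],[[0,0,-2.5],[0,0,0],30],[[0,0,-2.5],[0,0,0],30]]'
```

```text
time_s: 11.58
tool_pos: [459.2, 336.7, 187.8]
tool_rot: [180.0, 0.1, -178.8]
contact_force: [0.6, -0.3, -3.3]
width: 39.2
gripper_force: 52.8
```

```bash
python3 -m creep '[[[0,0,-1],[0,0,0],30],[[0,0,-1.5],[0,0,0],30],[[0,0,-1.5],[0,0,0],30]]'
```

```text
time_s: 11.83
tool_pos: [459.2, 336.8, 187.2]
tool_rot: [180.0, 0.1, -178.8]
contact_force: [-2.8, -1.5, 4.1]
width: 39.0
gripper_force: 53.7
```

```bash
python3 -m creep '[[[0,0,0],[0,0,0],62],[[0,0,0],[0,0,0],62],[[0,0,0],[0,0,0],62],[[0,0,0],[0,0,0],62],[[0,0,15],[0,0,0],62],[[0,0,45],[0,0,0],62],[[0,0,80],[0,0,0],62],[[0,0,120],[0,0,0],85],[[0,0,155],[0,0,0],85],[[0,0,185],[0,0,0],85]]'; python3 look.py w4
```

```text
time_s: 12.67
tool_pos: [459.1, 336.7, 373.6]
tool_rot: [179.9, 0.1, -178.7]
contact_force: [0.7, 0.6, 0.0]
width: 85.0
gripper_force: 0.0
12.6667 [459.1 336.7 373.6] [ 1.799e+02  1.000e-01 -1.787e+02] [0.7 0.6 0. ] 85.00801196670044
px [277. 202.] tail top (array([471.7, 336.3]), array([71.5, 39.3]), 2.4) 36.5 boss (array([516. , 337.4]), array([44.5, 39.2]), 1.6) 51.5
yaw from centres 1.4 dist 44.3
```

View pics/w4.png

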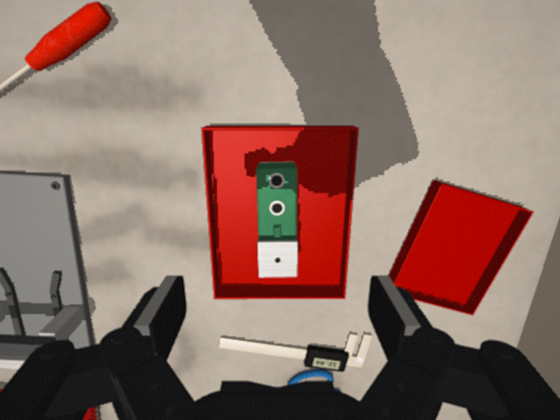

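The first housing lies flat in the large tray (px (277,220)), inside its walls and released. Now I fetch the second.

```bash
python3 -m creep '[[[1,-35,0],[0,0,-2],85],[[2,-72,0],[0,0,-5],85],[[3,-110,0],[0,0,-10],85],[[4,-148,0],[0,0,-10],85],[[5,-186,0],[0,0,-10],85],[[6,-224,0],[0,0,-10],85],[[7,-262,0],[0,0,-10],85],[[8,-300,0],[0,0,-10],85],[[9,-338,0],[0,0,-10],85],[[10,-376,0],[0,0,-10],85]]'; python3 -m creep '[[[1,-38,0],[0,0,0],85],[[2,-76,0],[0,0,0],85],[[3,-114,0],[0,0,0],85],[[4,-152,0],[0,0,0],85],[[5,-190,0],[0,0,0],85],[[6,-228,0],[0,0,0],85],[[7,-266,0],[0,0,0],85],[[8,-300,0],[0,0,0],85],[[10,-315,0],[0,0,0],85],[[11,-315,0],[0,0,0],85]]';python3 look.py w5
```

```text
time_s: 13.55
tool_pos: [468.5, -41.2, 370.6]
tool_rot: [180.0, 0.0, 171.3]
contact_force: [0.9, 0.0, 0.4]
width: 85.2
gripper_force: 0.0
time_s: 14.38
tool_pos: [480.0, -357.7, 370.3]
tool_rot: [-179.9, 0.1, 171.0]
contact_force: [-0.1, -0.0, -0.6]
width: 84.7
gripper_force: 0.0
14.3833 [ 480.  -357.7  370.3] [-1.799e+02  1.000e-01  1.710e+02] [-0.1 -0.  -0.6] 84.69241572970087
px [282. 203.] tail top (array([ 494.3, -356.2]), array([39.5, 71.6]), 80.2) 33.6 boss (array([ 544. , -364.9]), array([38.9, 32.8]), 81.5) 45.7
yaw from centres -9.9 dist 50.5
```

```bash
python3 -m creep '[[[1.5,3,-38],[0,0,0],85],[[1.5,3,-76],[0,0,0],85],[[1.5,3,-114],[0,0,0],85],[[1.5,3,-146],[0,0,0],85],[[1.5,3,-170],[0,0,0],85],[[1.5,3,-185],[0,0,0],85],[[1.5,3,-190],[0,0,0],85],[[1.5,3,-190],[0,0,0],85],[[1.5,3,-190],[0,0,0],85]]'
```

```text
time_s: 15.18
tool_pos: [481.8, -350.6, 181.4]
tool_rot: [-180.0, 0.0, 171.3]
contact_force: [-0.7, -0.2, -0.0]
width: 85.1
gripper_force: 0.0
```

```bash
python3 -m creep '[[[0,-3.5,0],[0,0,-0.2],70],[[0,-3.5,0],[0,0,-0.2],36],[[0,-3.5,0],[0,0,-0.2],30],[[0,-3.5,0],[0,0,-0.2],30],[[0,-3.5,0],[0,0,-0.2],30],[[0,-3.5,0],[0,0,-0.2],30],[[0,-3.5,0],[0,0,-0.2],30],[[0,-3.5,0],[0,0,-0.2],30]]' 50
python3 -m creep '[[[0,0,10],[0,0,0],30],[[0,0,25],[0,0,0],30],[[0,0,45],[0,0,0],30],[[0,0,70],[0,0,0],30],[[0,0,80],[0,0,0],30],[[0,0,80],[0,0,0],30]]'
```

```text
time_s: 15.85
tool_pos: [481.9, -355.4, 182.1]
tool_rot: [-180.0, 0.1, 171.1]
contact_force: [-0.1, 0.9, 5.4]
width: 39.2
gripper_force: 52.4
time_s: 16.35
tool_pos: [482.3, -355.8, 263.6]
tool_rot: [-179.8, 0.3, 171.0]
contact_force: [1.1, -0.6, -3.3]
width: 39.5
gripper_force: 51.3
```

```bash
python3 -m creep '[[[-2,35,0],[0,0,2],30],[[-4,70,0],[0,0,7],30],[[-6,105,0],[0,0,7],30],[[-8,140,0],[0,0,7],30],[[-10,178,0],[0,0,7],30],[[-12,216,0],[0,0,7],30],[[-14,254,0],[0,0,7],30],[[-16,290,0],[0,0,7],30],[[-16,313.5,0],[0,0,7],30],[[-16,313.5,0],[0,0,7],30]]'; python3 -m creep '[[[0,0,-20],[0,0,0],30],[[0,0,-40],[0,0,0],30],[[0,0,-55],[0,0,0],30],[[0,0,-61],[0,0,0],30],[[0,0,-63],[0,0,0],30],[[0,0,-63],[0,0,0],30]]'
```

```text
time_s: 17.18
tool_pos: [463.0, -37.5, 258.7]
tool_rot: [179.8, -0.3, 178.3]
contact_force: [-1.0, -0.4, -3.6]
width: 39.1
gripper_force: 52.0
time_s: 17.68
tool_pos: [464.9, -41.6, 196.9]
tool_rot: [180.0, -0.1, 178.0]
contact_force: [-0.7, 0.9, -4.7]
width: 39.4
gripper_force: 52.0
```

```bash
python3 -m creep '[[[0,-0.5,-1],[0,0,0],30],[[0,-0.5,-1.5],[0,0,0],30],[[0,-0.5,-1.5],[0,0,0],30]]'
```

```text
time_s: 17.93
tool_pos: [465.9, -42.2, 197.0]
tool_rot: [-180.0, 0.1, 178.0]
contact_force: [-0.4, -0.3, -3.1]
width: 39.3
gripper_force: 52.0
```

```bash
python3 -m creep '[[[0,0,-1],[0,0,0],30],[[0,0,-1.5],[0,0,0],30],[[0,0,-1.5],[0,0,0],30]]'
```

```text
time_s: 18.18
tool_pos: [465.4, -41.9, 194.9]
tool_rot: [-180.0, 0.0, 178.1]
contact_force: [-0.1, 0.1, -3.7]
width: 38.8
gripper_force: 52.0
```

```bash
python3 -m creep '[[[0,0,-0.7],[0,0,0],30],[[0,0,-0.7],[0,0,0],30]]'; python3 -m creep '[[[0,0,-0.6],[0,0,0],30],[[0,0,-0.6],[0,0,0],30]]'
```

```text
time_s: 18.35
tool_pos: [465.5, -41.9, 194.1]
tool_rot: [-180.0, 0.0, 178.1]
contact_force: [-1.2, 0.6, -1.6]
width: 39.3
gripper_force: 52.4
time_s: 18.52
tool_pos: [465.5, -41.9, 194.1]
tool_rot: [-180.0, 0.0, 178.1]
contact_force: [-2.5, -0.3, 4.6]
width: 39.4
gripper_force: 53.0
```

```bash
python3 -m creep '[[[4,-0.2,0],[0,0,0],30],[[10,-0.4,0],[0,0,0],30],[[16,-0.6,0],[0,0,0],30],[[22,-0.8,0],[0,0,0],30],[[28,-1,0],[0,0,0],30],[[34,-1.2,0],[0,0,0],30],[[40,-1.5,0],[0,0,0],30],[[46,-1.7,0],[0,0,0],30],[[50,-1.9,0],[0,0,0],30],[[50,-1.9,0],[0,0,0],30]]'
```

```text
time_s: 19.35
tool_pos: [516.1, -43.9, 194.1]
tool_rot: [-180.0, 0.1, 178.1]
contact_force: [-2.3, -0.9, 3.8]
width: 39.2
gripper_force: 53.2
```

```bash
python3 -m creep '[[[1.5,-0.1,0],[0,0,0],30],[[3,-0.1,0],[0,0,0],30],[[4,-0.1,0],[0,0,0],30],[[4,-0.1,0],[0,0,0],30]]'
```

```text
time_s: 19.68
tool_pos: [518.3, -43.8, 194.1]
tool_rot: [-180.0, -0.2, 178.0]
contact_force: [-7.1, -0.3, 10.3]
width: 39.0
gripper_force: 53.8
```

```bash
python3 -m creep '[[[0,0,0],[0,0,0],30]]';  python3 -m creep '[[[1,0,0],[0,0,0],30],[[1,0,0],[0,0,0],30]]'
```

```text
time_s: 19.77
tool_pos: [518.3, -43.8, 194.1]
tool_rot: [-180.0, -0.2, 178.0]
contact_force: [-6.5, -0.6, 9.9]
width: 39.0
gripper_force: 53.8
time_s: 19.93
tool_pos: [519.1, -43.8, 194.1]
tool_rot: [-180.0, -0.2, 178.0]
contact_force: [-7.3, -0.2, 10.0]
width: 39.1
gripper_force: 53.8
```

```bash
python3 -m creep '[[[0,0,0.7],[0,0,0],30],[[1,0,0.7],[0,0,0],30],[[2,-0.1,0.7],[0,0,0],30],[[3,-0.1,0.7],[0,0,0],30],[[3,-0.1,0.7],[0,0,0],30]]'
```

```text
time_s: 20.35
tool_pos: [523.5, -44.0, 194.1]
tool_rot: [180.0, -0.0, 178.0]
contact_force: [-2.8, 0.5, 3.0]
width: 39.3
gripper_force: 52.8
```

```bash
python3 -m creep '[[[1,0,0],[0,0,0],30],[[2,0,0],[0,0,0],30],[[2.5,-0.1,0],[0,0,0],30],[[2.5,-0.1,0],[0,0,0],30]]'; python3 -m creep '[[[1,0,0],[0,0,0],30],[[1.5,0,0],[0,0,0],30],[[1.5,0,0],[0,0,0],30]]'
```

```text
time_s: 20.68
tool_pos: [526.2, -44.1, 194.1]
tool_rot: [180.0, 0.0, 178.1]
contact_force: [-2.8, 0.6, 3.6]
width: 39.3
gripper_force: 52.9
time_s: 20.93
tool_pos: [527.6, -44.1, 194.1]
tool_rot: [180.0, 0.0, 178.1]
contact_force: [-3.0, 0.0, 2.2]
width: 38.8
gripper_force: 52.8
```

```bash
python3 -m creep '[[[1,0,0],[0,0,0],30],[[1.5,0,0],[0,0,0],30],[[1.5,0,0],[0,0,0],30]]'; python3 -m creep '[[[1,0,0],[0,0,0],30],[[1.5,-0.1,0],[0,0,0],30],[[1.5,-0.1,0],[0,0,0],30]]'
```

```text
time_s: 21.18
tool_pos: [529.1, -44.1, 194.1]
tool_rot: [-180.0, 0.0, 178.0]
contact_force: [-2.2, -1.1, 2.1]
width: 39.5
gripper_force: 52.8
time_s: 21.43
tool_pos: [530.6, -44.2, 194.1]
tool_rot: [180.0, 0.0, 178.1]
contact_force: [-3.4, -0.1, 2.1]
width: 39.1
gripper_force: 52.8
```

It is past the bar's near face with only friction force, so it clears. I push it on towards the stop (TCP x about 588).

```bash
python3 -m creep '[[[2,-0.1,0],[0,0,0],30],[[5,-0.2,0],[0,0,0],30],[[8,-0.3,0],[0,0,0],30],[[11,-0.4,0],[0,0,0],30],[[14,-0.5,0],[0,0,0],30],[[15,-0.5,0],[0,0,0],30]]'
```

```text
time_s: 21.93
tool_pos: [546.3, -44.8, 194.1]
tool_rot: [-180.0, 0.1, 178.1]
contact_force: [-3.0, 0.4, 3.3]
width: 39.0
gripper_force: 52.6
```

```bash
python3 -m creep '[[[3,-0.1,0],[0,0,0],30],[[7,-0.2,0],[0,0,0],30],[[11,-0.4,0],[0,0,0],30],[[15,-0.5,0],[0,0,0],30],[[19,-0.7,0],[0,0,0],30],[[23,-0.8,0],[0,0,0],30],[[26,-0.9,0],[0,0,0],30],[[28,-1,0],[0,0,0],30],[[28,-1,0],[0,0,0],30]]'
```

```text
time_s: 22.68
tool_pos: [574.2, -45.8, 194.1]
tool_rot: [-180.0, 0.1, 178.1]
contact_force: [0.1, 0.4, -0.4]
width: 39.2
gripper_force: 52.6
```

```bash
python3 -m creep '[[[2,-0.1,-0.2],[0,0,0],30],[[4,-0.1,-0.2],[0,0,0],30],[[6,-0.2,-0.2],[0,0,0],30],[[8,-0.3,-0.2],[0,0,0],30],[[8,-0.3,-0.2],[0,0,0],30]]'; python3 -m creep '[[[1,0,0],[0,0,0],30],[[2,-0.1,0],[0,0,0],30],[[2,-0.1,0],[0,0,0],30]]'
```

```text
time_s: 23.1
tool_pos: [581.8, -46.0, 194.1]
tool_rot: [180.0, 0.1, 178.1]
contact_force: [-2.4, 0.6, 3.6]
width: 39.0
gripper_force: 53.0
time_s: 23.35
tool_pos: [583.2, -46.1, 194.1]
tool_rot: [-180.0, -0.0, 178.1]
contact_force: [-4.5, -0.3, 5.6]
width: 39.3
gripper_force: 53.1
```

```bash
python3 -m creep '[[[1,0,0],[0,0,0],30],[[1.5,0,0],[0,0,0],30],[[1.5,0,0],[0,0,0],30]]'
```

```text
time_s: 23.6
tool_pos: [584.7, -46.1, 194.1]
tool_rot: [-180.0, -0.0, 178.0]
contact_force: [-4.9, -0.0, 4.7]
width: 38.5
gripper_force: 53.2
```

```bash
python3 -m creep '[[[1,0,0],[0,0,0],30],[[1,0,0],[0,0,0],30]]'
```

```text
time_s: 23.77
tool_pos: [585.7, -46.1, 194.1]
tool_rot: [-180.0, -0.0, 178.0]
contact_force: [-4.4, -0.3, 5.2]
width: 39.2
gripper_force: 53.1
```

```bash
python3 -m creep '[[[1,0,0],[0,0,0],30],[[1,0,0],[0,0,0],30]]'
```

```text
time_s: 23.93
tool_pos: [586.7, -46.1, 194.1]
tool_rot: [-180.0, -0.0, 178.0]
contact_force: [-5.2, 0.1, 5.4]
width: 39.3
gripper_force: 53.1
```

```bash
python3 -m creep '[[[1,0,0],[0,0,0],30],[[1,0,0],[0,0,0],30]]'
```

```text
time_s: 24.1
tool_pos: [587.3, -46.1, 194.1]
tool_rot: [-180.0, -0.1, 178.0]
contact_force: [-6.0, -0.5, 7.6]
width: 38.9
gripper_force: 53.4
```

```bash
python3 -m creep '[[[1,0,0],[0,0,0],30],[[1,0,0],[0,0,0],30]]'
```

```text
time_s: 24.27
tool_pos: [587.6, -46.1, 194.1]
tool_rot: [-180.0, -0.2, 178.0]
contact_force: [-9.0, -0.7, 8.9]
width: 38.8
gripper_force: 53.7
```

```bash
python3 -m creep '[[[0.7,0,0],[0,0,0],30],[[0.7,0,0],[0,0,0],30]]'; python3 -m creep '[[[0,0,0],[0,0,0],45],[[0,0,0],[0,0,0],58],[[0,0,0],[0,0,0],58],[[0,0,0],[0,0,0],58],[[0,0,0],[0,0,0],58]]'
```

```text
time_s: 24.43
tool_pos: [587.8, -46.1, 194.1]
tool_rot: [-180.0, -0.3, 178.0]
contact_force: [-10.5, -0.8, 10.4]
width: 39.0
gripper_force: 53.9
time_s: 24.85
tool_pos: [590.1, -46.1, 193.9]
tool_rot: [180.0, 0.1, 178.1]
contact_force: [0.8, -0.4, -0.4]
width: 58.0
gripper_force: 0.0
```

```bash
python3 -m creep '[[[-2,0,12],[0,0,0],58],[[-4,0,35],[0,0,0],58],[[-10,0,70],[0,0,0],58],[[-25,0,105],[0,0,0],58],[[-45,0,140],[0,0,0],85],[[-65,0,170],[0,0,0],85],[[-85,0,195],[0,0,0],85],[[-85,0,195],[0,0,0],85],[[-85,0,195],[0,0,0],85]]'; python3 look.py w6;python3 - <<'E'
from h import *
import cv2
a=cv2.imread('pics/w6.png')
from workcell import capture
s,_=capture('side');s=s[:,:,::-1]
c=cv2.resize(s[190:300,220:370],(560,411),interpolation=2)
cv2.imwrite('pics/fin.png',cv2.resize(np.vstack([a[60:360],c[:300]]),(560,600)))
E
```

```text
time_s: 25.6
tool_pos: [504.4, -46.2, 391.9]
tool_rot: [-179.9, 0.3, 178.0]
contact_force: [-0.0, -0.3, -1.0]
width: 85.2
gripper_force: 0.0
25.6 [504.4 -46.2 391.9] [-179.9    0.3  178. ] [-0.  -0.3 -1. ] 85.21427873628456
px [280. 259.] tail top (array([564.1, -46.3]), array([38.9,  2.6]), 86.8) 34.5 boss (array([592.2, -45.1]), array([105.3,  59. ]), 85.5) 45.6
yaw from centres 2.4 dist 28.1
```

View pics/fin.png

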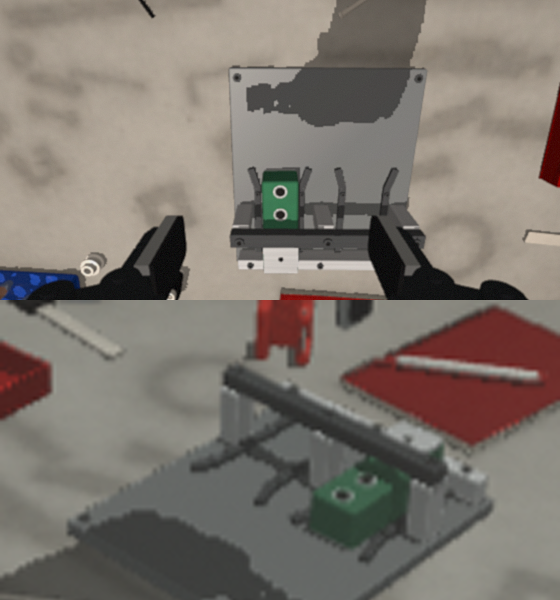

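The picture shows the second housing in its lane, its boss past the bar and its nose at the stop, with the gripper clear. I'm handing the job in.

```bash
python3 -c "
from workcell import manip
print(manip.finish_job())"
```

```text
the job is handed in; nothing more can be done
None
```

I tried both housings in the right lane: the one nearer the gauge fouled on the bar, so I drew it back and laid it flat in the large red tray; the other cleared and rests with its nose at the end stop, and the job was handed in at about 26 s, with no wrist reading above about 11 N along the push at the bar or the stop.

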